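Press a food caddy's lever open and ease its lid shut

ROBOT

A 6-joint arm with a two-finger parallel gripper is mounted at the origin on the work surface. World frame = base frame: x ahead of the robot, y to its left, z up, the work surface at z = 0. Lengths are in m, angles in rad, forces in N, time in s.
With the tool pointing down it reaches from about 0.25 to 0.725 m from the base axis. Payload 9.7 kg.
Tool frame: the origin (TCP) lies midway between the tips of the shut fingers; the grasp point (between the pads) lies 19 mm behind it; z points along the fingers, y is the direction in which the jaws open and shut (so a half turn about z gives the same grasp; the last joint's range is limited). The gripper opens to 85 mm and grips with 20 to 120 N. Pads are 22 mm wide; open, the fingers measure 114 mm over their backs; the gripper's body (76 mm by 85 mm) begins 54 mm behind the grasp point. The pads swing forward as they close: fully open they stand 13 mm farther back than shut.
Start: joints at [-1.345, 0.087, 0.176, 1.66, 0, 1.571], TCP at [0.123, -0.536, 0.208] pointing down, gripper open.
Joint ranges: [-3.13, 3.13], [-0.85, 1.81], [-1.15, 1.24], [-2.2, 2.28], [-1.44, 1.52], [-3.14, 3.14]. Speed limits (rad/s): [2.22, 2.22, 2.57, 3.14, 3.14, 3.14].

INTERFACE

Orientations are given as a 3x3 rotation matrix whose columns are the frame's x, y, z axes.
In Python, from bench import bot gives the robot as it stands. The module is installed in compiled form; this text tells all that it offers.
- The arm moves only by the tool servo_tool, never from a script. Its argument "plan" is a list of rows, each an object with "rot": the turn, a rotation vector about the world's x, y, z in degrees, a list of three; "slide": the shift along the world's x, y, z in mm, a list of three; "fingers": the opening, from -1 (shut) to 1 (fully open). In form: [{"rot": [ax, ay, az], "slide": [dx, dy, dz], "fingers": fingers}, ...]. A call has exactly 8 rows; each row is the pose to reach, as a shift and turn from the pose measured when the call began; what a row does not reach only later rows make up. A row lasts 1/8 s, in which the tool goes at most 62.5 mm and 10.7 degrees, less where a joint would pass 70% of its speed; a pose out of reach is approached as far as the arm can. A call with a gripper value outside its range is refused whole. The fingers move at their own pace and stop on an object; "force" is the grip in N (left out, the last holds). Time passes only in rows, so rows that repeat a pose let the fingers close, or fill a call up. It gives the time, the measured TCP pose, the force and the opening at its end, in the units of the state.
- bot.observe(): the state, without advancing time (a new reading comes with each control period).
- bot.grab_frame(name): name is "side" or "top"; returns a dict with "image" (384x512x3 uint8, red, green, blue), "mtx" (3x3 intrinsics, pixels), "R" (3x3) and "t" (3): a world point X has camera coordinates R X + t. Camera axes: x right, y down, z forward; pixel columns grow to the right and rows downward; lengths in m; the calibration is good to about 2 mm. A picture is of the moment at which its call begins. There is no depth.
- bot.close_job(): hands the job in, once; it reports no verdict.
The state is a dict: "time_s": time; "qpos": joint angles; "joint_velocities": joint speeds; "joint_efforts": joint torques, N m; "position": TCP position; "tcp_rot": TCP orientation; "force": force on the tool from outside, world axes, zero at the start; "wrist_torque": the same for the moment, N m; "finger_gap": finger opening in m.
Only numpy, scipy, OpenCV 4.12 (cv2) and the standard library are available. Lean on these libraries where they do the work, as an engineer would, in place of code of your own. Each camera call takes 0.05 s, during which the arm holds its last target. There are 200 camera calls.

TASK

I have a plate of scraps for the food caddy: with the fingertips, press the lever pad of the caddy with the green lid right down so that its lid opens fully, and keep it open for at least two seconds. Then ease the pad back up slowly so that the lid comes down gently without slamming, and move clear once it is shut. Do not touch the lids or pinch the pad, leave the grey caddy shut, and do not move the kettle, tumbler, drip tray or bottle brush.

Things in the scene. Friction and masses are not known exactly. Their poses are not given: they have to be found in the camera images.
- green_caddy: The caddy with the green lid and green press pad: white open bin 190 mm (x) by 130 mm (y) by 165 mm high, fixed to the worktop. Origin at the centre of its underside; own -x axis points from the bin to its press pad, so the pad is 174 mm along -x. Gap of 59 mm between its front wall and the pad.
- green_pad (a point): Centre of the top face of the green press pad: plastic plate 42 mm front to back, 70 mm wide, 12 mm thick, dark ribs, on a U-shaped lever of two steel arms along the caddy's sides. In front (-x side) of the caddy. At rest about 158 mm above the worktop, tilted 0.15 rad up; fully pressed 61 mm lower, tilted 0.16 rad down, at a hard stop; shifts under 4 mm horizontally.
- green_lid (a joint): Angle of the green lid in rad, hinged on the bin's rear (+x) rim: 0 shut, 1.0 fully open. Linked to the lever: proportional to pad travel, 1 rad for 61 mm. A spring returns it: the pad needs about 3 N at first, 7 N at the bottom; let go from low down, the lid slams. The lid's front edge rises to about 0.34 m.
- grey_caddy: The caddy with the grey lid and grey press pad: white open bin 190 mm (x) by 130 mm (y) by 165 mm high, fixed to the worktop. Origin at the centre of its underside; own -x axis points from the bin to its press pad, so the pad is 174 mm along -x. Gap of 59 mm between its front wall and the pad.
- grey_pad (a point): Centre of the top face of the grey press pad: plastic plate 42 mm front to back, 70 mm wide, 12 mm thick, dark ribs, on a U-shaped lever of two steel arms along the caddy's sides. In front (-x side) of the caddy. At rest about 158 mm above the worktop, tilted 0.15 rad up; fully pressed 61 mm lower, tilted 0.16 rad down, at a hard stop; shifts under 4 mm horizontally.
- grey_lid (a joint): Angle of the grey lid in rad, hinged on the bin's rear (+x) rim: 0 shut, 1.0 fully open. Same mechanism.
- kettle: Matte black kettle, 160 mm across, 217 mm high, loose, with a handle and a spout that reach about 115 mm either side of its middle. Origin at the centre of its underside.
- tumbler: Glass tumbler, mouth 72 mm across, 105 mm high, standing loose. Origin at the centre of its underside.
- drip_tray: Orange plastic drip tray, 110 x 160 x 22 mm high, loose. Origin at the centre of its underside.
- bottle_brush: Rigid nylon bottle brush lying on the worktop, 260 mm long along its x axis, 34 mm high; white handle to -x, blue bristle head to +x. Origin on its underside where handle and head meet.

How it is judged:
On the way, in this order (a step that is already met when the one before it is completed fails the run):
1. the green lid stands fully open (above 0.85 rad) for two seconds (value of joint green_lid above 0.85 rad), for 1.9 s.
2. the green lid is shut again (value of joint green_lid below 0.05 rad), for 0.2 s.
At the end, for the whole second after the job is handed in: Both lids are shut (below 0.05 rad), the green one having been held open and let down without slamming, and the kettle, tumbler, drip tray and brush are within 20 mm of where they stood (value of joint each of green_lid, grey_lid below 0.05 rad and distance of each of kettle, tumbler, drip_tray, bottle_brush from where it was at the start of the episode below 0.02 m); the robot touches nothing.
It fails at once if the green lid slams (falls faster than 3 rad/s in the lower half of its way) (value of joint green_lid below 0.5 rad and velocity of joint green_lid below -3 rad/s).
It fails at once if the grey caddy's lid is opened (value of joint grey_lid above 0.1 rad).
It fails at once if a lid itself is touched (contact force between any of the fingers, the arm and green_lid above 0.5 N or contact force between any of the fingers, the arm and grey_lid above 0.5 N).
It fails at once if the green pad is taken between the fingers instead of pressed (z of the grasp point in the frame of green_pad between -0.03 and 0 m and x of the grasp point in the frame of green_pad between -0.021 and 0.021 m and y of the grasp point in the frame of green_pad between -0.035 and 0.035 m).
It fails at once if the kettle, tumbler, drip tray or bottle brush is moved, lifted or knocked (distance of any of kettle, tumbler, drip_tray, bottle_brush from where it was at the start of the episode above 0.02 m).
It also fails if it takes over 48 s, if anything falls off the work surface, if the arm or the gripper's body presses on something with over 40 N, if the wrist force passes 120 N, or if a joint passes its speed limit or range.

## Working session

There is one attempt and no reset: what is moved stays moved. The work goes in short steps, Python scripts to look and compute and a tool call to move; the robot and the scene stay as the last step left them, time stands still between calls to the robot, and variables do not carry over. Pictures are saved under pics/ and viewed, about 8 in all and at most 12, crops included, and the job is handed in when it is done.

Besides the shell and the picture viewer there is one more tool, called after "Request:" as name([rows], argument=value, ...), one row to a line, values as JSON. servo_tool: Moves the arm, as the interface text tells. Its arguments: {"type":"object","properties":{"plan":{"type":"array","items":{"type":"object","properties":{"rot":{"type":"array","items":{"type":"number"}},"slide":{"type":"array","items":{"type":"number"}},"fingers":{"type":"number"}}}},"force":{"type":"number"}},"required":["plan"]}

```bash
mkdir -p pics; python3 - <<'E'
from bench import bot
import cv2,numpy as np,pickle
d={}
for n in("top","side"):
    f=bot.grab_frame(n);d[n]=f;cv2.imwrite(f"pics/{n}0.png",f["image"][...,::-1])
    print(n,np.round(f["mtx"],1).tolist(),np.round(f["R"],3).tolist(),np.round(f["t"],3),(-f["R"].T@f["t"]).round(3))
pickle.dump(d,open("f0.pkl","wb"))
print(bot.observe())
E
```

```text
top [[370.8, 0.0, 256.6], [0.0, 370.8, 192.8], [0.0, 0.0, 1.0]] [[-0.013, -1.0, 0.003], [-0.997, 0.013, -0.08], [0.08, -0.004, -0.997]] [-0.073  0.553  1.45 ] [ 0.434 -0.074  1.49 ]
side [[426.8, 0.0, 254.8], [0.0, 426.8, 189.7], [0.0, 0.0, 1.0]] [[-0.868, -0.497, -0.002], [-0.332, 0.582, -0.743], [0.37, -0.644, -0.67]] [0.432 0.313 1.429] [-0.05   0.953  1.19 ]
{'time_s': 0.1, 'qpos': array([-1.34501151e+00,  8.74008590e-02,  1.75234601e-01,  1.65979416e+00,
        1.36331254e-05,  1.57082410e+00]), 'joint_velocities': array([-7.96267412e-05, -2.83710618e-03,  8.36049788e-05, -6.26222207e-04,
        5.84068188e-04,  4.42889383e-04]), 'joint_efforts': array([ 2.42320459e-05, -5.21563125e+01,  4.65651226e+01,  1.59998046e-02,
        5.18809571e-06,  1.09306552e-05]), 'position': array([ 0.12308342, -0.5358221 ,  0.20756719]), 'tcp_rot': array([[ 9.74624929e-01,  2.23844113e-01, -2.47319146e-04],
       [ 2.23844249e-01, -9.74624265e-01,  1.13759538e-03],
       [ 1.36007880e-05, -1.16408979e-03, -9.99999322e-01]]), 'force': array([ 0.12003287,  0.76482035, -0.22938497]), 'wrist_torque': array([ 0.00323455, -0.03066497,  0.03129147]), 'finger_gap': 0.08552075527434759}
```

View pics/top0.png

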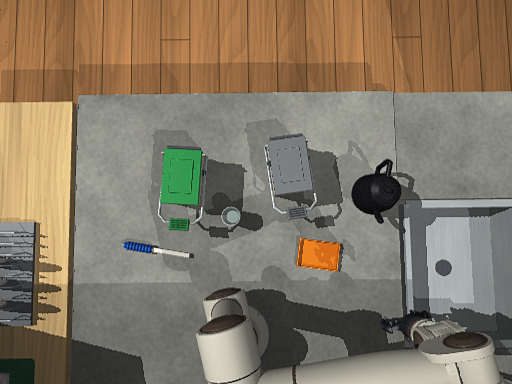

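View pics/side0.png

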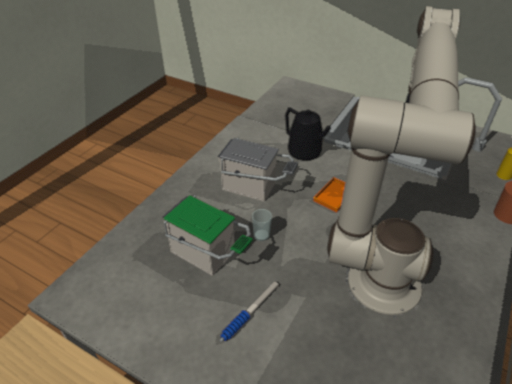

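The top view shows the green pad at about (179,224), the green lid at (181,176), the tumbler at (231,217) and the brush at (158,250). The side view shows the green pad at about (242,243), with the tumbler just beside it.

```bash
cat > h.py <<'E'
import numpy as np,cv2
def ray(f,p):
    d=f["R"].T@np.linalg.inv(f["mtx"])@np.array([p[0],p[1],1.]);return -f["R"].T@f["t"],d
def plane(f,p,z):
    o,d=ray(f,p);return o+d*(z-o[2])/d[2]
def two(f,p,g,q):
    o,d=ray(f,p);a,b=ray(g,q);s=np.linalg.lstsq(np.c_[d,-b],a-o,rcond=None)[0]
    return (o+s[0]*d+a+s[1]*b)/2,np.linalg.norm(o+s[0]*d-a-s[1]*b)
def greens(f):
    h=cv2.cvtColor(f["image"],cv2.COLOR_RGB2HSV);m=cv2.inRange(h,(50,110,30),(75,255,255))
    n,l,s,c=cv2.connectedComponentsWithStats(m)
    return [(s[i],c[i],cv2.minAreaRect(np.argwhere(l==i)[:,::-1].astype(np.float32))) for i in range(1,n) if s[i][4]>25]
E
python3 - <<'E'
from h import *;import pickle
d=pickle.load(open("f0.pkl","rb"))
for n in d:
    for s,c,r in greens(d[n]): print(n,s,c.round(1),np.round(cv2.boxPoints(r),1).tolist(),[plane(d[n],p,.158 if s[4]<600 else .17).round(3)[:2].tolist() for p in [c,*cv2.boxPoints(r)]])
t,s=d["top"],d["side"]
print("tumbler rim",plane(t,(231,214),.105),"brush",[plane(t,p,.017).round(3) for p in((123,244),(194,256))])
big=np.hstack([cv2.resize(t["image"][140:270,110:260],None,fx=2.6,fy=2.6,interpolation=2),cv2.resize(s["image"][190:320,150:300],None,fx=2.6,fy=2.6,interpolation=2)])
cv2.imwrite("pics/c1.png",big[...,::-1])
E
```

```text
top [ 160  148   42   57 2102] [180.8 176.2] [[159.8000030517578, 202.5], [163.8000030517578, 147.1999969482422], [201.8000030517578, 149.89999389648438], [197.8000030517578, 205.1999969482422]] [[0.604, 0.19], [0.51, 0.265], [0.71, 0.252], [0.698, 0.115], [0.499, 0.13]]
top [169 218  20  13 219] [178.5 223.9] [[168.5, 228.89999389648438], [169.1999969482422, 217.8000030517578], [188.5, 219.0], [187.8000030517578, 230.10000610351562]] [[0.433, 0.201], [0.416, 0.236], [0.456, 0.234], [0.45, 0.165], [0.411, 0.167]]
top [  0 359  34  25 310] [ 19.9 370.3] [[-0.0, 359.0], [33.0, 359.0], [33.0, 383.0], [0.0, 383.0]] [[-0.064, 0.748], [-0.025, 0.818], [-0.027, 0.704], [-0.107, 0.701], [-0.106, 0.814]]
side [ 164  196   71   47 1763] [199.1 218.6] [[162.8000030517578, 219.39999389648438], [178.1999969482422, 188.60000610351562], [234.60000610351562, 216.8000030517578], [219.1999969482422, 247.60000610351562]] [[0.604, 0.188], [0.706, 0.251], [0.755, 0.103], [0.506, 0.123], [0.477, 0.26]]
side [231 235  22  19 224] [241.3 243.7] [[229.8000030517578, 248.0], [244.1999969482422, 231.3000030517578], [252.89999389648438, 238.8000030517578], [238.60000610351562, 255.5]] [[0.431, 0.203], [0.453, 0.236], [0.45, 0.153], [0.409, 0.167], [0.414, 0.248]]
tumbler rim [0.4676326 0.0160294 0.105    ] brush [array([0.358, 0.448, 0.017]), array([0.307, 0.168, 0.017])]
```

View pics/c1.png

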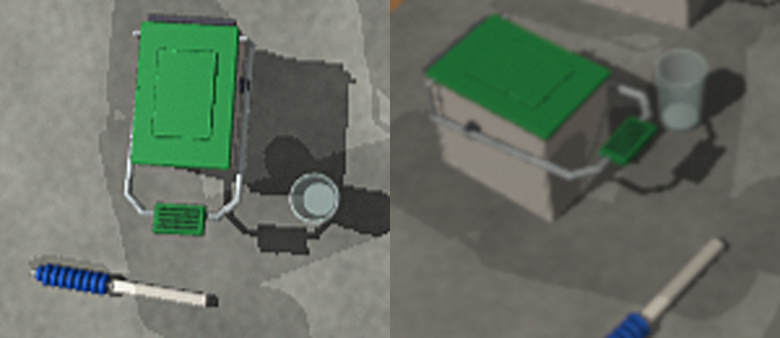

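Pad centre is about (0.432, 0.202, 0.158) and the caddy yaw about -3.8°. I'll raise the tool first, then swing over with the fingers shut.

Request:
servo_tool([
  {"rot": [0,0,0],"slide": [0,0,60],"fingers": -1},
  {"rot": [0,0,0],"slide": [0,0,120],"fingers": -1},
  {"rot": [0,0,7],"slide": [30,30,140],"fingers": -1},
  {"rot": [0,0,14],"slide": [65,70,140],"fingers": -1},
  {"rot": [0,0,21],"slide": [100,110,140],"fingers": -1},
  {"rot": [0,0,28],"slide": [135,150,140],"fingers": -1},
  {"rot": [0,0,35],"slide": [170,190,140],"fingers": -1},
  {"rot": [0,0,40],"slide": [200,230,140],"fingers": -1},
])

```text
time_s: 1.1
position: [0.324, -0.3043, 0.3472]
tcp_rot: [[0.6, 0.8, -0.001], [0.8, -0.6, 0.001], [0.0, -0.002, -1.0]]
force: [0.6, -1.0, 1.2]
finger_gap: 0.0005
```

Request:
servo_tool([
  {"rot": [0,0,4],"slide": [20,50,0],"fingers": -1},
  {"rot": [0,0,8],"slide": [40,105,0],"fingers": -1},
  {"rot": [0,0,12],"slide": [60,160,0],"fingers": -1},
  {"rot": [0,0,16],"slide": [75,215,0],"fingers": -1},
  {"rot": [0,0,20],"slide": [85,270,0],"fingers": -1},
  {"rot": [0,0,24],"slide": [95,325,0],"fingers": -1},
  {"rot": [0,0,28],"slide": [100,380,0],"fingers": -1},
  {"rot": [0,0,33],"slide": [104,440,0],"fingers": -1},
])

```text
time_s: 2.1
position: [0.4278, 0.1375, 0.347]
tcp_rot: [[0.065, 0.998, -0.002], [0.998, -0.065, 0.0], [-0.0, -0.002, -1.0]]
force: [1.0, -0.7, 0.2]
finger_gap: 0.0001
```

Request:
servo_tool([
  {"rot": [0,0,0],"slide": [0,35,0],"fingers": -1},
  {"rot": [0,0,0],"slide": [0,66,0],"fingers": -1},
  {"rot": [0,0,0],"slide": [0,66,0],"fingers": -1},
  {"rot": [0,0,0],"slide": [0,66,-35],"fingers": -1},
  {"rot": [0,0,0],"slide": [0,66,-70],"fingers": -1},
  {"rot": [0,0,0],"slide": [0,66,-105],"fingers": -1},
  {"rot": [0,0,0],"slide": [0,66,-140],"fingers": -1},
  {"rot": [0,0,0],"slide": [0,66,-140],"fingers": -1},
])

```text
time_s: 3.1
position: [0.4267, 0.202, 0.2049]
tcp_rot: [[0.066, 0.998, -0.005], [0.998, -0.066, -0.002], [-0.002, -0.005, -1.0]]
force: [0.4, 0.1, -0.4]
finger_gap: -0.0003
```

```bash
python3 - <<'E'
from bench import bot
from h import *
i=[]
for n,(a,b) in dict(top=(130,110),side=(150,150)).items():
    f=bot.grab_frame(n); i.append(cv2.resize(f["image"][a:a+130,b:b+150],None,fx=2.6,fy=2.6))
cv2.imwrite("pics/c2.png",np.hstack(i)[...,::-1])
o=bot.observe();print(o["time_s"],o["position"],o["tcp_rot"].round(3).tolist(),o["force"].round(2),o["qpos"].round(2))
E
```

```text
3.2 [0.42798023 0.20294074 0.20816547] [[0.066, 0.998, -0.001], [0.998, -0.066, 0.0], [0.0, -0.001, -1.0]] [ 0.67  0.09 -0.04] [ 0.44 -0.09 -0.    1.66  0.    2.08]
```

View pics/c2.png

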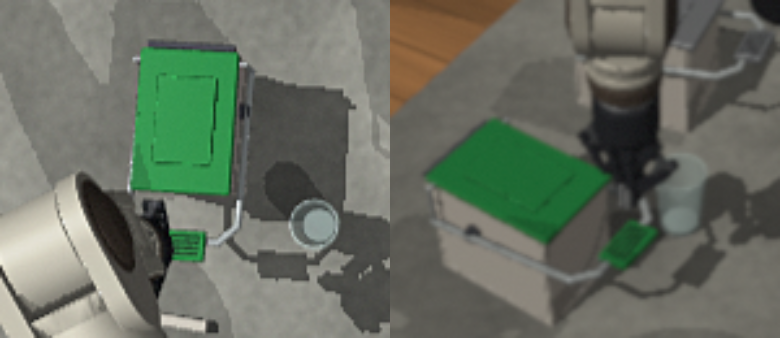

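The top and side views agree that the tool is above the pad, at about (190,245) and (630,245) in the crops. The gripper's wide side faces the lid, so I'll turn it 90° for more room as the lid rises.

Request:
servo_tool([
  {"rot": [0,0,10],"slide": [0,0,0],"fingers": -1},
  {"rot": [0,0,20],"slide": [0,0,0],"fingers": -1},
  {"rot": [0,0,30],"slide": [0,0,0],"fingers": -1},
  {"rot": [0,0,40],"slide": [0,0,0],"fingers": -1},
  {"rot": [0,0,50],"slide": [0,0,0],"fingers": -1},
  {"rot": [0,0,60],"slide": [0,0,0],"fingers": -1},
  {"rot": [0,0,70],"slide": [0,0,0],"fingers": -1},
  {"rot": [0,0,80],"slide": [0,0,0],"fingers": -1},
])

```text
time_s: 4.2
position: [0.4287, 0.203, 0.2104]
tcp_rot: [[-0.973, 0.233, 0.002], [0.233, 0.973, 0.0], [-0.002, 0.001, -1.0]]
force: [0.7, 0.4, 0.1]
finger_gap: 0.0003
```

Request:
servo_tool([
  {"rot": [0,0,10],"slide": [0,-1,0],"fingers": -1},
  {"rot": [0,0,10],"slide": [0,-1,-10],"fingers": -1},
  {"rot": [0,0,10],"slide": [0,-1,-20],"fingers": -1},
  {"rot": [0,0,10],"slide": [0,-1,-30],"fingers": -1},
  {"rot": [0,0,10],"slide": [0,-1,-36],"fingers": -1},
  {"rot": [0,0,10],"slide": [0,-1,-40],"fingers": -1},
  {"rot": [0,0,10],"slide": [0,-1,-42],"fingers": -1},
  {"rot": [0,0,10],"slide": [0,-1,-42],"fingers": -1},
])

```text
time_s: 5.2
position: [0.4288, 0.202, 0.1685]
tcp_rot: [[-0.998, 0.06, 0.002], [0.06, 0.998, 0.001], [-0.002, 0.001, -1.0]]
force: [-0.2, 0.0, -0.7]
finger_gap: 0.0
```

```bash
python3 - <<'E'
from bench import bot
from h import *
i=[]
for n,(a,b) in dict(top=(130,110),side=(150,150)).items():
    f=bot.grab_frame(n); i.append(cv2.resize(f["image"][a:a+130,b:b+150],None,fx=2.6,fy=2.6))
cv2.imwrite("pics/c3.png",np.hstack(i)[...,::-1])
o=bot.observe();print(o["time_s"],o["position"],o["tcp_rot"].round(3).tolist(),o["force"].round(2),o["qpos"].round(2))
E
```

```text
5.3 [0.42883796 0.20204369 0.16865871] [[-0.998, 0.06, 0.002], [0.06, 0.998, 0.001], [-0.002, 0.001, -1.0]] [0.72 1.27 0.33] [ 0.44 -0.11 -0.09  1.58 -0.    0.5 ]
```

View pics/c3.png

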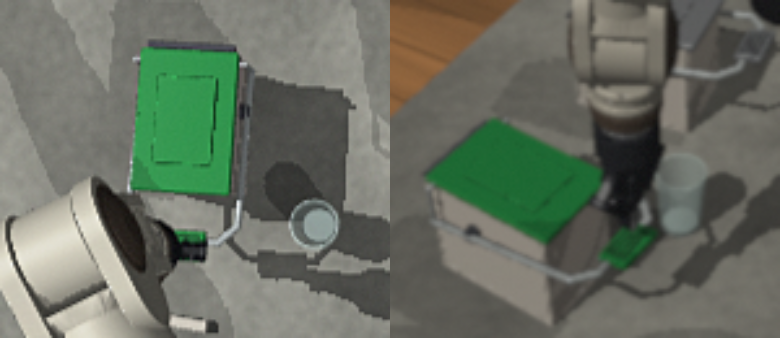

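```bash
python3 - <<'E'
from bench import bot
from h import *
i=[]
P=bot.observe()["position"]
for n,(a,b) in dict(top=(195,155),side=(205,215)).items():
    f=bot.grab_frame(n); g=cv2.resize(f["image"][a:a+50,b:b+50],None,fx=8,fy=8,interpolation=0)
    for X,c in((P,(255,0,0)),(np.array([.432,.202,.158]),(255,255,0))):
        q=f["mtx"]@(f["R"]@X+f["t"]);q=q[:2]/q[2];print(n,q)
        cv2.drawMarker(g,(int((q[0]-b+.5)*8),int((q[1]-a+.5)*8)),c,0,12,1)
    i.append(g)
cv2.imwrite("pics/c4.png",np.hstack(i)[...,::-1])
E
```

```text
top [177.45062386 225.23975879]
top [178.09014817 224.33092523]
side [242.02253861 241.46909367]
side [241.24876616 243.30797375]
```

View pics/c4.png

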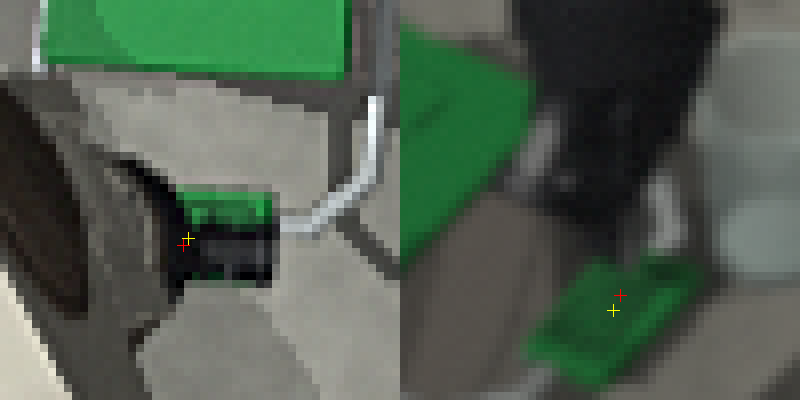

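The tips look over the pad in x and y, though perhaps slightly higher than expected in the side view. I'll feel for contact gently.

Request:
servo_tool([
  {"rot": [0,0,0],"slide": [1,0,-2],"fingers": -1},
  {"rot": [0,0,0],"slide": [1,0,-5],"fingers": -1},
  {"rot": [0,0,0],"slide": [1,0,-8],"fingers": -1},
  {"rot": [0,0,0],"slide": [1,0,-11],"fingers": -1},
  {"rot": [0,0,0],"slide": [1,0,-14],"fingers": -1},
  {"rot": [0,0,0],"slide": [1,0,-17],"fingers": -1},
  {"rot": [0,0,0],"slide": [1,0,-20],"fingers": -1},
  {"rot": [0,0,0],"slide": [1,0,-20],"fingers": -1},
])

```text
time_s: 6.4
position: [0.4297, 0.202, 0.1484]
tcp_rot: [[-0.998, 0.06, 0.002], [0.06, 0.998, 0.0], [-0.002, 0.001, -1.0]]
force: [1.1, -0.2, 0.1]
finger_gap: -0.0003
```

```bash
python3 - <<'E'
from bench import bot
from h import *
i=[]
for n,(a,b) in dict(top=(130,110),side=(150,150)).items():
    f=bot.grab_frame(n); i.append(cv2.resize(f["image"][a:a+130,b:b+150],None,fx=2.6,fy=2.6))
    print([(s.tolist(),c.round(1)) for s,c,r in greens(f)][:2])
cv2.imwrite("pics/c5.png",np.hstack(i)[...,::-1])
o=bot.observe();print(o["time_s"],o["position"],o["force"].round(2),o["wrist_torque"].round(2))
E
```

```text
[([160, 148, 42, 57, 2097], array([180.8, 176.1])), ([179, 219, 10, 4, 35], array([183.8, 220.3]))]
[([164, 196, 68, 47, 1753], array([199. , 218.6])), ([231, 238, 22, 16, 164], array([240.6, 245.4]))]
6.5 [0.42984978 0.20206346 0.14871378] [0.11 0.02 0.36] [ 0.01 -0.01  0.08]
```

View pics/c5.png

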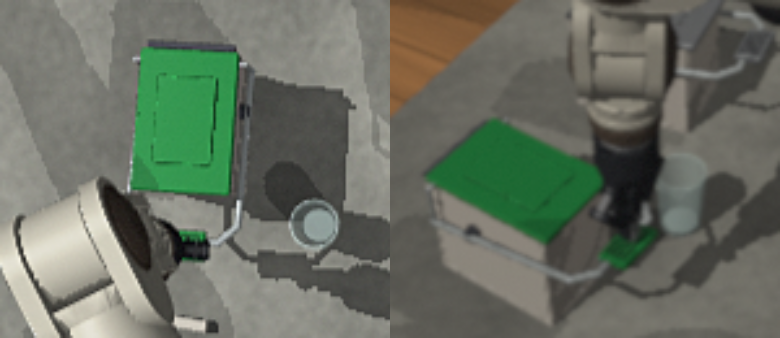

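No contact yet at TCP z=0.149, though the pad should be at 0.158. I'll take a close, brightened look.

```bash
python3 - <<'E'
from bench import bot
from h import *
i=[]
P=bot.observe()["position"]
for n,(a,b) in dict(top=(200,155),side=(205,220)).items():
    f=bot.grab_frame(n); g=f["image"][a:a+45,b:b+40]
    g=(255*(g/255.)**.5).astype(np.uint8)
    g=cv2.resize(g,None,fx=10,fy=10,interpolation=2)
    for X,c in((P,(255,0,0)),(P+[0,0,.05],(255,0,255)),(np.array([.432,.202,.158]),(255,255,0))):
        q=f["mtx"]@(f["R"]@X+f["t"]);q=q[:2]/q[2]
        cv2.drawMarker(g,(int((q[0]-b+.5)*10),int((q[1]-a+.5)*10)),c,0,12,1)
    i.append(g)
cv2.imwrite("pics/c6.png",np.hstack(i)[...,::-1])
E
```

```text
(no output)
```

View pics/c6.png

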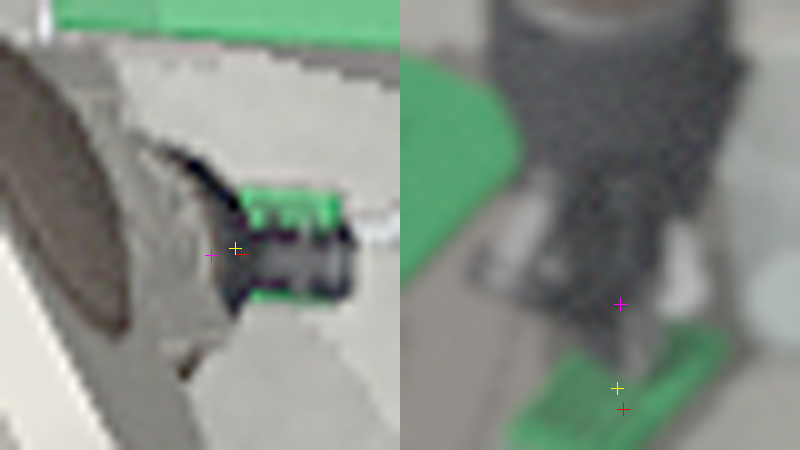

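The zoom shows the tips at crop (630,378), about 3 px (13 mm) above the reported TCP mark, so they are still just above the pad. I'll carry on slowly.

Request:
servo_tool([
  {"rot": [0,0,0],"slide": [1,0,-1],"fingers": -1},
  {"rot": [0,0,0],"slide": [1,0,-2],"fingers": -1},
  {"rot": [0,0,0],"slide": [1,0,-3],"fingers": -1},
  {"rot": [0,0,0],"slide": [1,0,-4],"fingers": -1},
  {"rot": [0,0,0],"slide": [1,0,-5],"fingers": -1},
  {"rot": [0,0,0],"slide": [1,0,-6],"fingers": -1},
  {"rot": [0,0,0],"slide": [1,0,-6],"fingers": -1},
  {"rot": [0,0,0],"slide": [1,0,-6],"fingers": -1},
])

```text
time_s: 7.6
position: [0.4309, 0.2021, 0.1428]
tcp_rot: [[-0.998, 0.06, 0.003], [0.06, 0.998, 0.001], [-0.003, 0.001, -1.0]]
force: [-0.0, -0.4, -0.0]
finger_gap: 0.0002
```

```bash
python3 - <<'E'
from bench import bot
from h import *
for n in("top","side"):
    f=bot.grab_frame(n); print([(s.tolist(),c.round(1)) for s,c,r in greens(f)][:2])
o=bot.observe();print(o["time_s"],o["position"],o["force"].round(2),o["wrist_torque"].round(2))
E
```

```text
[([160, 148, 42, 57, 2096], array([180.8, 176.1])), ([179, 219, 10, 4, 32], array([183.9, 220.2]))]
[([164, 196, 68, 48, 1751], array([198.9, 218.6])), ([231, 238, 21, 16, 153], array([240.5, 245.6]))]
7.7 [0.43092757 0.20208789 0.14284604] [-0.49 -0.92  0.7 ] [-0.04 -0.02  0.03]
```

```bash
python3 - <<'E'
from bench import bot
from h import *
import pickle
d=pickle.load(open("f0.pkl","rb"))
print(two(d["top"],(178.5,223.9),d["side"],(241.3,243.7)))
P=bot.observe()["position"]
i=[]
f=bot.grab_frame("side");a,b=213,222
for k,im in enumerate((d["side"]["image"],f["image"])):
    g=(255*(im[a:a+50,b:b+33]/255.)**.5).astype(np.uint8)
    g=cv2.resize(g,None,fx=12,fy=12,interpolation=2)
    for X,c in((P,(255,0,0)),(P+[0,0,.015],(255,0,255)),(np.array([.432,.202,.158]),(255,255,0))):
        q=f["mtx"]@(f["R"]@X+f["t"]);q=q[:2]/q[2]
        cv2.drawMarker(g,(int((q[0]-b+.5)*12),int((q[1]-a+.5)*12)),c,0,8,1)
    i.append(g)
cv2.imwrite("pics/c7.png",np.hstack(i)[...,::-1])
E
```

```text
(array([0.43307234, 0.20101673, 0.15457917]), np.float64(0.000991092269447977))
```

View pics/c7.png

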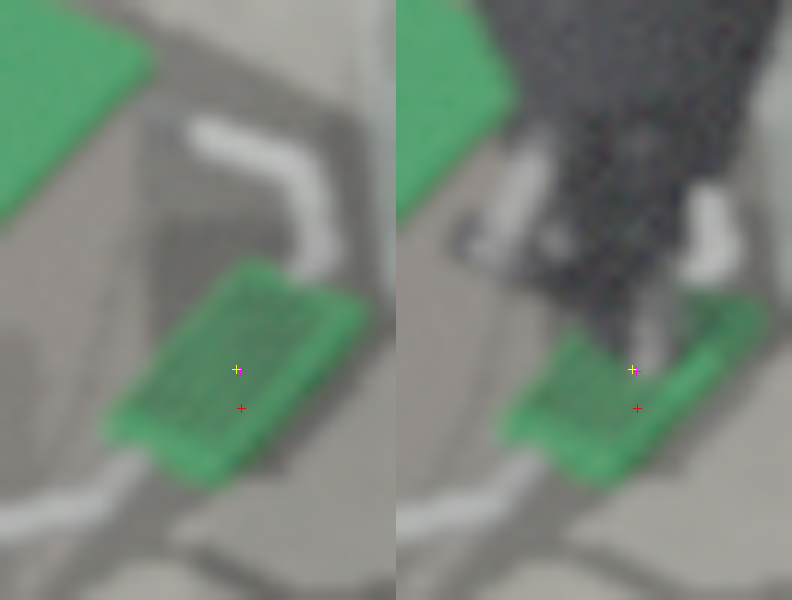

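The tip ends at crop (635,375), right on the pad mark and about 14 mm above the reported TCP, so contact should be imminent. A few more mm.

Request:
servo_tool([
  {"rot": [0,0,0],"slide": [0,0,-1],"fingers": -1},
  {"rot": [0,0,0],"slide": [0,0,-2],"fingers": -1},
  {"rot": [0,0,0],"slide": [0,0,-3],"fingers": -1},
  {"rot": [0,0,0],"slide": [0,0,-3],"fingers": -1},
  {"rot": [0,0,0],"slide": [0,0,-3],"fingers": -1},
  {"rot": [0,0,0],"slide": [0,0,-3],"fingers": -1},
  {"rot": [0,0,0],"slide": [0,0,-3],"fingers": -1},
  {"rot": [0,0,0],"slide": [0,0,-3],"fingers": -1},
])

```text
time_s: 8.75
position: [0.4309, 0.2021, 0.1398]
tcp_rot: [[-0.998, 0.06, 0.003], [0.06, 0.998, 0.001], [-0.003, 0.001, -1.0]]
force: [0.1, -1.1, 0.7]
finger_gap: 0.0001
```

```bash
cat > look.py <<'E'
from bench import bot
from h import *
for n in("top","side"):
    f=bot.grab_frame(n); print([(s.tolist(),c.round(1)) for s,c,r in greens(f)][:2])
F=[];o=bot.observe()
print(o["time_s"],o["position"].round(4),o["force"].round(2),o["wrist_torque"].round(2),o["joint_efforts"].round(2))
E
python3 look.py
```

```text
[([160, 148, 42, 57, 2095], array([180.9, 176.1])), ([179, 219, 10, 4, 32], array([183.9, 220.2]))]
[([164, 196, 68, 47, 1746], array([198.9, 218.6])), ([231, 238, 22, 16, 146], array([240.6, 245.6]))]
8.85 [0.4309 0.2021 0.1398] [-0.56  0.13  0.28] [-0.01  0.02  0.03] [ 0.000e+00 -4.027e+01  4.709e+01 -3.000e-02 -0.000e+00 -0.000e+00]
```

There is still no contact. The tips sit about 15 mm above the reported TCP, and the nominal grasp point is nearing the pad plane. To stay clear of the pinch rule whatever the cause, I'll press with one fingertip: jaws open along the caddy's x, rear finger on the pad, grasp point about 50 mm in front of it.

Request:
servo_tool([
  {"rot": [0,0,0],"slide": [0,0,35],"fingers": -1},
  {"rot": [0,0,-10],"slide": [-10,0,60],"fingers": -1},
  {"rot": [0,0,-20],"slide": [-25,0,60],"fingers": 1},
  {"rot": [0,0,-30],"slide": [-40,1,60],"fingers": 1},
  {"rot": [0,0,-40],"slide": [-51,2,60],"fingers": 1},
  {"rot": [0,0,-50],"slide": [-51,2,60],"fingers": 1},
  {"rot": [0,0,-60],"slide": [-51,2,60],"fingers": 1},
  {"rot": [0,0,-70],"slide": [-51,2,60],"fingers": 1},
])

```text
time_s: 9.85
position: [0.3799, 0.2041, 0.1999]
tcp_rot: [[-0.279, 0.96, 0.002], [0.96, 0.279, -0.002], [-0.003, 0.001, -1.0]]
force: [-0.1, -0.7, -0.2]
finger_gap: 0.085
```

Request:
servo_tool([
  {"rot": [0,0,-10],"slide": [0,0,0],"fingers": 1},
  {"rot": [0,0,-20],"slide": [0,0,0],"fingers": 1},
  {"rot": [0,0,-20],"slide": [0,0,-5],"fingers": 1},
  {"rot": [0,0,-20],"slide": [0,0,-15],"fingers": 1},
  {"rot": [0,0,-20],"slide": [0,0,-25],"fingers": 1},
  {"rot": [0,0,-20],"slide": [0,0,-35],"fingers": 1},
  {"rot": [0,0,-20],"slide": [0,0,-45],"fingers": 1},
  {"rot": [0,0,-20],"slide": [0,0,-45],"fingers": 1},
])

```text
time_s: 10.85
position: [0.3795, 0.2039, 0.154]
tcp_rot: [[0.065, 0.998, -0.0], [0.998, -0.065, -0.003], [-0.003, 0.0, -1.0]]
force: [0.4, -0.5, -0.7]
finger_gap: 0.0858
```

```bash
python3 look.py; python3 - <<'E'
from bench import bot
from h import *
i=[]
P=bot.observe()["position"]
for n,(a,b) in dict(top=(195,140),side=(200,205)).items():
    f=bot.grab_frame(n); g=f["image"][a:a+70,b:b+65]
    g=cv2.resize((255*(g/255.)**.5).astype(np.uint8),None,fx=6,fy=6,interpolation=2)
    for X,c in((P,(255,0,0)),(P+[.05,-.003,-.013],(255,0,255)),(np.array([.432,.202,.158]),(255,255,0))):
        q=f["mtx"]@(f["R"]@X+f["t"]);q=q[:2]/q[2]
        cv2.drawMarker(g,(int((q[0]-b+.5)*6),int((q[1]-a+.5)*6)),c,0,8,1)
    i.append(g)
cv2.imwrite("pics/c8.png",np.hstack(i)[...,::-1])
E
```

```text
[([160, 148, 42, 57, 2100], array([180.8, 176.2])), ([176, 219, 13, 11, 120], array([182.8, 223.9]))]
[([164, 196, 70, 47, 1760], array([199.1, 218.6])), ([231, 236, 22, 18, 206], array([241.1, 244.2]))]
10.95 [0.3799 0.2041 0.155 ] [-0.   -0.49 -0.08] [-0.03  0.01 -0.06] [-0.000e+00 -3.333e+01  4.630e+01 -4.000e-02 -1.000e-02 -0.000e+00]
```

View pics/c8.png

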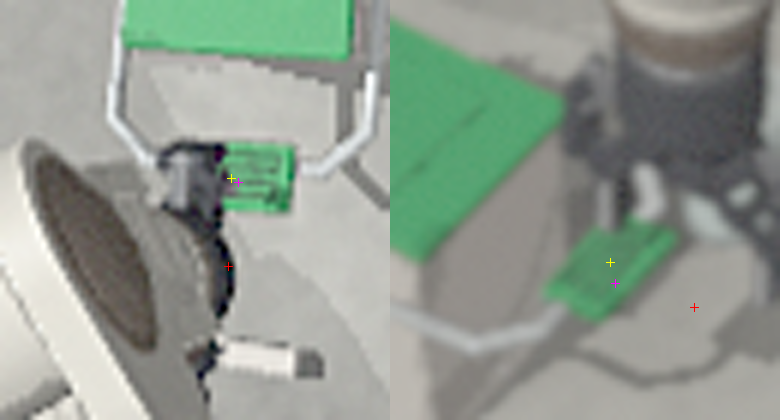

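The top view shows the rear finger over the pad's left half, around (200,175). In the side view its tip is at about (605,232), some 20 mm above the pad. I'll go down feeling for contact.

Request:
servo_tool([
  {"rot": [0,0,0],"slide": [-2,-2,-4],"fingers": 1},
  {"rot": [0,0,0],"slide": [-2,-3,-8],"fingers": 1},
  {"rot": [0,0,0],"slide": [-2,-3,-12],"fingers": 1},
  {"rot": [0,0,0],"slide": [-2,-3,-16],"fingers": 1},
  {"rot": [0,0,0],"slide": [-2,-3,-20],"fingers": 1},
  {"rot": [0,0,0],"slide": [-2,-3,-24],"fingers": 1},
  {"rot": [0,0,0],"slide": [-2,-3,-28],"fingers": 1},
  {"rot": [0,0,0],"slide": [-2,-3,-30],"fingers": 1},
])

```text
time_s: 12.05
position: [0.378, 0.2012, 0.125]
tcp_rot: [[0.066, 0.998, 0.001], [0.998, -0.066, -0.002], [-0.002, 0.001, -1.0]]
force: [0.2, 0.6, 0.5]
finger_gap: 0.0855
```

```bash
python3 look.py
```

```text
[([160, 148, 42, 57, 2096], array([180.8, 176.1])), ([174, 219, 15, 11, 99], array([183.6, 223.5]))]
[([164, 196, 71, 47, 1764], array([199.1, 218.6])), ([231, 237, 22, 17, 165], array([240.6, 245.2]))]
12.15 [0.378  0.2012 0.1251] [-0.44  0.35 -0.18] [ 0.01 -0.01  0.02] [ 0.000e+00 -3.312e+01  4.691e+01 -8.000e-02 -1.000e-02  0.000e+00]
```

Request:
servo_tool([
  {"rot": [0,0,0],"slide": [0,0,-2],"fingers": 1},
  {"rot": [0,0,0],"slide": [0,0,-4],"fingers": 1},
  {"rot": [0,0,0],"slide": [0,0,-6],"fingers": 1},
  {"rot": [0,0,0],"slide": [0,0,-8],"fingers": 1},
  {"rot": [0,0,0],"slide": [0,0,-10],"fingers": 1},
  {"rot": [0,0,0],"slide": [0,0,-12],"fingers": 1},
  {"rot": [0,0,0],"slide": [0,0,-12],"fingers": 1},
  {"rot": [0,0,0],"slide": [0,0,-12],"fingers": 1},
])

```text
time_s: 13.15
position: [0.378, 0.2012, 0.1131]
tcp_rot: [[0.066, 0.998, 0.001], [0.998, -0.066, -0.002], [-0.002, 0.001, -1.0]]
force: [-1.3, 1.8, 3.6]
finger_gap: 0.0856
```

```bash
python3 look.py; python3 - <<'E'
from bench import bot
from h import *
i=[]
P=bot.observe()["position"]
for n,(a,b) in dict(top=(195,140),side=(200,205)).items():
    f=bot.grab_frame(n); g=f["image"][a:a+70,b:b+65]
    g=cv2.resize((255*(g/255.)**.5).astype(np.uint8),None,fx=6,fy=6,interpolation=2)
    i.append(g)
cv2.imwrite("pics/c9.png",np.hstack(i)[...,::-1])
E
```

```text
[([158, 148, 44, 56, 2091], array([179.9, 175.5])), ([180, 219, 10, 12, 87], array([184.6, 224.5]))]
[([164, 196, 69, 41, 1582], array([198.4, 215.3])), ([231, 239, 22, 17, 160], array([241.1, 247.3]))]
13.25 [0.378  0.2012 0.1131] [-2.96  0.64  2.91] [0.11 0.29 0.08] [-6.500e-01 -3.160e+01  4.588e+01 -6.000e-01 -3.400e-01  2.000e-02]
```

View pics/c9.png

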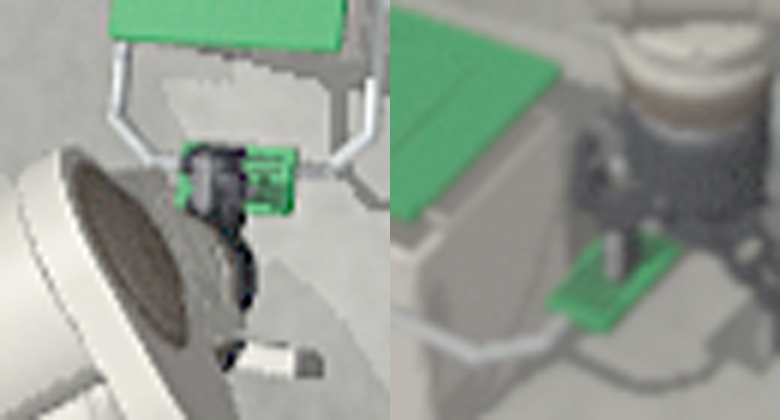

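The finger stands on the pad's centre and the lid has begun to lift. Now I'll press down.

Request:
servo_tool([
  {"rot": [0,0,0],"slide": [0,0,-5],"fingers": 1},
  {"rot": [0,0,0],"slide": [0,0,-10],"fingers": 1},
  {"rot": [0,0,0],"slide": [0,0,-15],"fingers": 1},
  {"rot": [0,0,0],"slide": [0,0,-20],"fingers": 1},
  {"rot": [0,0,0],"slide": [0,0,-25],"fingers": 1},
  {"rot": [0,0,0],"slide": [0,0,-30],"fingers": 1},
  {"rot": [0,0,0],"slide": [0,0,-35],"fingers": 1},
  {"rot": [0,0,0],"slide": [0,0,-40],"fingers": 1},
])

```text
time_s: 14.35
position: [0.3779, 0.2012, 0.0728]
tcp_rot: [[0.066, 0.998, 0.001], [0.998, -0.066, -0.003], [-0.002, 0.001, -1.0]]
force: [-3.1, 0.0, 4.6]
finger_gap: 0.0853
```

```bash
python3 look.py
```

```text
[([151, 146, 51, 39, 1474], array([177.1, 165.4])), ([182, 220, 9, 11, 83], array([186.6, 224.7]))]
[([163, 179, 54, 39, 435], array([190.2, 199. ])), ([232, 247, 21, 17, 160], array([241.4, 255.5]))]
14.45 [0.3779 0.2011 0.0726] [-3.06  1.02  4.13] [0.05 0.36 0.05] [-8.100e-01 -3.112e+01  4.492e+01 -7.900e-01 -3.900e-01  2.000e-02]
```

Request:
servo_tool([
  {"rot": [0,0,0],"slide": [0,0,-2],"fingers": 1},
  {"rot": [0,0,0],"slide": [0,0,-4],"fingers": 1},
  {"rot": [0,0,0],"slide": [0,0,-6],"fingers": 1},
  {"rot": [0,0,0],"slide": [0,0,-8],"fingers": 1},
  {"rot": [0,0,0],"slide": [0,0,-10],"fingers": 1},
  {"rot": [0,0,0],"slide": [0,0,-12],"fingers": 1},
  {"rot": [0,0,0],"slide": [0,0,-14],"fingers": 1},
  {"rot": [0,0,0],"slide": [0,0,-14],"fingers": 1},
])

```text
time_s: 15.45
position: [0.3789, 0.2012, 0.0594]
tcp_rot: [[0.066, 0.998, 0.004], [0.998, -0.066, -0.002], [-0.002, 0.004, -1.0]]
force: [-0.1, -0.3, 7.9]
finger_gap: 0.0851
```

```bash
python3 look.py; python3 - <<'E'
import pickle;from h import *
f=pickle.load(open("f0.pkl","rb"))["top"]
for th in np.arange(0,1.05,.1):
    X=np.array([.704-.2*np.cos(th),.19,.17+.2*np.sin(th)]);q=f["mtx"]@(f["R"]@X+f["t"]);print(round(th,1),(q[1]/q[2]).round(1))
E
```

```text
[([149, 146, 53, 28, 1067], array([176.3, 159.8])), ([182, 219, 10, 11, 81], array([187.5, 224. ]))]
[([163, 170, 46, 47, 237], array([185.2, 191.9])), ([232, 249, 20, 17, 158], array([241. , 257.6]))]
15.55 [0.3789 0.2011 0.0593] [-1.14 -1.52  8.26] [-0.22 -0.31 -0.03] [ 3.400e-01 -2.996e+01  4.299e+01 -2.000e-02  3.700e-01 -5.000e-02]
0.0 204.0
0.1 203.4
0.2 202.3
0.3 200.5
0.4 198.1
0.5 195.2
0.6 191.6
0.7 187.4
0.8 182.7
0.9 177.5
1.0 171.9
```

The lid's front edge is at row 173, which gives about 0.97 rad, and the force is about 8 N, so the pad is nearly at the stop. I'll press 1 mm more and hold.

Request:
servo_tool([
  {"rot": [0,0,0],"slide": [0,0,-1],"fingers": 1},
  {"rot": [0,0,0],"slide": [0,0,-1],"fingers": 1},
  {"rot": [0,0,0],"slide": [0,0,-1],"fingers": 1},
  {"rot": [0,0,0],"slide": [0,0,-1],"fingers": 1},
  {"rot": [0,0,0],"slide": [0,0,-1],"fingers": 1},
  {"rot": [0,0,0],"slide": [0,0,-1],"fingers": 1},
  {"rot": [0,0,0],"slide": [0,0,-1],"fingers": 1},
  {"rot": [0,0,0],"slide": [0,0,-1],"fingers": 1},
])

```text
time_s: 16.55
position: [0.3791, 0.2012, 0.0592]
tcp_rot: [[0.066, 0.998, 0.004], [0.998, -0.066, -0.002], [-0.002, 0.005, -1.0]]
force: [-5.4, -0.8, 11.0]
finger_gap: 0.0853
```

Request:
servo_tool([
  {"rot": [0,0,0],"slide": [0,0,0],"fingers": 1},
  {"rot": [0,0,0],"slide": [0,0,0],"fingers": 1},
  {"rot": [0,0,0],"slide": [0,0,0],"fingers": 1},
  {"rot": [0,0,0],"slide": [0,0,0],"fingers": 1},
  {"rot": [0,0,0],"slide": [0,0,0],"fingers": 1},
  {"rot": [0,0,0],"slide": [0,0,0],"fingers": 1},
  {"rot": [0,0,0],"slide": [0,0,0],"fingers": 1},
  {"rot": [0,0,0],"slide": [0,0,0],"fingers": 1},
])

```text
time_s: 17.55
position: [0.3791, 0.2011, 0.0593]
tcp_rot: [[0.066, 0.998, 0.004], [0.998, -0.066, -0.002], [-0.002, 0.004, -1.0]]
force: [-3.9, 0.8, 5.3]
finger_gap: 0.0854
```

Request:
servo_tool([
  {"rot": [0,0,0],"slide": [0,0,0],"fingers": 1},
  {"rot": [0,0,0],"slide": [0,0,0],"fingers": 1},
  {"rot": [0,0,0],"slide": [0,0,0],"fingers": 1},
  {"rot": [0,0,0],"slide": [0,0,0],"fingers": 1},
  {"rot": [0,0,0],"slide": [0,0,0],"fingers": 1},
  {"rot": [0,0,0],"slide": [0,0,0],"fingers": 1},
  {"rot": [0,0,0],"slide": [0,0,0],"fingers": 1},
  {"rot": [0,0,0],"slide": [0,0,0],"fingers": 1},
])

```text
time_s: 18.55
position: [0.3791, 0.2011, 0.0595]
tcp_rot: [[0.066, 0.998, 0.004], [0.998, -0.066, -0.002], [-0.002, 0.005, -1.0]]
force: [-2.7, 0.6, 5.5]
finger_gap: 0.0854
```

```bash
python3 look.py
```

```text
[([149, 146, 53, 28, 1068], array([176.4, 159.8])), ([183, 219, 9, 11, 81], array([187.5, 224.1]))]
[([163, 170, 46, 47, 237], array([185.2, 192. ])), ([231, 250, 22, 16, 161], array([241. , 257.7]))]
18.65 [0.3791 0.2011 0.0595] [-4.24  0.76  5.3 ] [0.04 0.45 0.02] [ -0.86 -31.05  45.3   -1.1   -0.42   0.  ]
```

The lid has been held fully open for over 3 s. Now I'll ease it up at 20 mm/s.

Request:
servo_tool([
  {"rot": [0,0,0],"slide": [0,0,2.5],"fingers": 1},
  {"rot": [0,0,0],"slide": [0,0,5],"fingers": 1},
  {"rot": [0,0,0],"slide": [0,0,7.5],"fingers": 1},
  {"rot": [0,0,0],"slide": [0,0,10],"fingers": 1},
  {"rot": [0,0,0],"slide": [0,0,12.5],"fingers": 1},
  {"rot": [0,0,0],"slide": [0,0,15],"fingers": 1},
  {"rot": [0,0,0],"slide": [0,0,17.5],"fingers": 1},
  {"rot": [0,0,0],"slide": [0,0,20],"fingers": 1},
])

```text
time_s: 19.65
position: [0.3791, 0.2011, 0.0797]
tcp_rot: [[0.066, 0.998, 0.004], [0.998, -0.066, -0.002], [-0.002, 0.005, -1.0]]
force: [-4.7, -0.0, 5.0]
finger_gap: 0.0854
```

```bash
python3 look.py
```

```text
[([152, 147, 50, 43, 1650], array([177.5, 167.9])), ([182, 220, 9, 11, 83], array([186.5, 224.8]))]
[([164, 185, 58, 33, 686], array([192.4, 202.3])), ([232, 246, 21, 17, 158], array([241.6, 253.9]))]
19.75 [0.3792 0.2011 0.0798] [-4.68  0.32  5.4 ] [-0.02  0.62 -0.03] [-8.100e-01 -3.114e+01  4.616e+01 -1.420e+00 -4.100e-01 -2.000e-02]
```

Request:
servo_tool([
  {"rot": [0,0,0],"slide": [0,0,2.5],"fingers": 1},
  {"rot": [0,0,0],"slide": [0,0,5],"fingers": 1},
  {"rot": [0,0,0],"slide": [0,0,7.5],"fingers": 1},
  {"rot": [0,0,0],"slide": [0,0,10],"fingers": 1},
  {"rot": [0,0,0],"slide": [0,0,12.5],"fingers": 1},
  {"rot": [0,0,0],"slide": [0,0,15],"fingers": 1},
  {"rot": [0,0,0],"slide": [0,0,17.5],"fingers": 1},
  {"rot": [0,0,0],"slide": [0,0,20],"fingers": 1},
])

```text
time_s: 20.75
position: [0.3797, 0.2011, 0.1001]
tcp_rot: [[0.067, 0.998, 0.006], [0.998, -0.067, -0.002], [-0.002, 0.006, -1.0]]
force: [2.6, -0.2, 3.0]
finger_gap: 0.0855
```

```bash
python3 look.py
```

```text
[([156, 147, 46, 53, 2000], array([178.9, 173.6])), ([180, 220, 10, 11, 87], array([185.2, 224.9]))]
[([164, 195, 66, 33, 1305], array([196.7, 210.6])), ([232, 242, 21, 16, 161], array([241.4, 249.7]))]
20.85 [0.3797 0.2012 0.1003] [ 2.7  -0.15  3.24] [-0.19 -0.84 -0.06] [ 1.040e+00 -3.140e+01  4.414e+01  1.110e+00  7.100e-01 -4.000e-02]
```

Request:
servo_tool([
  {"rot": [0,0,0],"slide": [0,0,2.5],"fingers": 1},
  {"rot": [0,0,0],"slide": [0,0,5],"fingers": 1},
  {"rot": [0,0,0],"slide": [0,0,7.5],"fingers": 1},
  {"rot": [0,0,0],"slide": [0,0,10],"fingers": 1},
  {"rot": [0,0,0],"slide": [0,0,12.5],"fingers": 1},
  {"rot": [0,0,0],"slide": [0,0,15],"fingers": 1},
  {"rot": [0,0,0],"slide": [0,0,17.5],"fingers": 1},
  {"rot": [0,0,0],"slide": [0,0,20],"fingers": 1},
])

```text
time_s: 21.85
position: [0.3796, 0.2012, 0.1204]
tcp_rot: [[0.067, 0.998, 0.006], [0.998, -0.067, -0.002], [-0.002, 0.006, -1.0]]
force: [1.8, 0.4, 1.6]
finger_gap: 0.0853
```

```bash
python3 look.py
```

```text
[([160, 148, 42, 57, 2103], array([180.6, 176.1])), ([180, 219, 9, 12, 92], array([184.3, 224. ]))]
[([164, 196, 71, 46, 1728], array([199.2, 217.9])), ([231, 238, 22, 16, 161], array([240.9, 245.5]))]
21.95 [0.3797 0.2012 0.1205] [ 1.04 -0.93  2.25] [-0.03 -0.41  0.04] [ 4.900e-01 -3.190e+01  4.526e+01  5.700e-01  3.500e-01 -2.000e-02]
```

Request:
servo_tool([
  {"rot": [0,0,0],"slide": [0,0,1],"fingers": 1},
  {"rot": [0,0,0],"slide": [0,0,2],"fingers": 1},
  {"rot": [0,0,0],"slide": [0,0,3],"fingers": 1},
  {"rot": [0,0,0],"slide": [0,0,4],"fingers": 1},
  {"rot": [0,0,0],"slide": [0,0,5],"fingers": 1},
  {"rot": [0,0,0],"slide": [0,0,6],"fingers": 1},
  {"rot": [0,0,0],"slide": [0,0,8],"fingers": 1},
  {"rot": [0,0,0],"slide": [0,0,10],"fingers": 1},
])

```text
time_s: 22.95
position: [0.3797, 0.2012, 0.1307]
tcp_rot: [[0.067, 0.998, 0.006], [0.998, -0.067, -0.002], [-0.002, 0.006, -1.0]]
force: [0.2, -0.3, 0.2]
finger_gap: 0.0854
```

Request:
servo_tool([
  {"rot": [0,0,0],"slide": [0,0,15],"fingers": 1},
  {"rot": [0,0,0],"slide": [0,0,30],"fingers": 1},
  {"rot": [0,0,0],"slide": [0,0,50],"fingers": 1},
  {"rot": [0,0,0],"slide": [-5,0,70],"fingers": 1},
  {"rot": [0,0,0],"slide": [-15,0,90],"fingers": 1},
  {"rot": [0,0,0],"slide": [-20,0,110],"fingers": 1},
  {"rot": [0,0,0],"slide": [-25,0,120],"fingers": 1},
  {"rot": [0,0,0],"slide": [-25,0,120],"fingers": 1},
])

```text
time_s: 23.95
position: [0.3549, 0.2014, 0.2516]
tcp_rot: [[0.066, 0.998, 0.007], [0.998, -0.066, -0.001], [-0.001, 0.007, -1.0]]
force: [-0.3, 0.0, 0.1]
finger_gap: 0.0852
```

```bash
python3 look.py; python3 - <<'E'
from bench import bot
from h import *;import pickle
d=pickle.load(open("f0.pkl","rb"))
i=[]
for n in("top","side"):
    im=bot.grab_frame(n)["image"];i.append(im[:,:400] if n=="top" else im[100:,130:])
i=[cv2.resize(x,(400,384)) for x in i]
cv2.imwrite("pics/c10.png",np.hstack(i)[...,::-1])
E
```

```text
[([160, 148, 42, 57, 2098], array([180.8, 176.2])), ([169, 218, 20, 12, 209], array([178.8, 223.7]))]
[([164, 196, 71, 47, 1765], array([199.1, 218.6])), ([231, 235, 22, 19, 224], array([241.3, 243.5]))]
24.05 [0.3547 0.2011 0.2503] [-0.75 -0.08  0.71] [-0.01  0.01  0.01] [ 9.000e-02 -3.174e+01  4.636e+01  6.000e-02 -1.000e-02  1.000e-02]
```

View pics/c10.png

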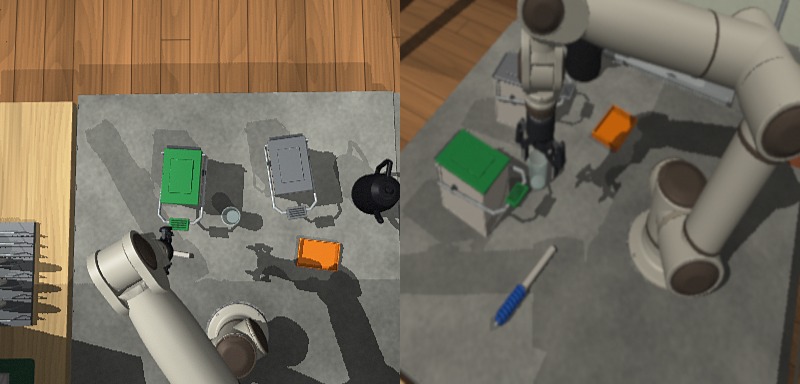

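The lid and pad pixels are back at their starting values: lid centroid (180.8,176.2), side pad centroid (241.3,243.5). The tumbler (231,217), tray (319,254), brush and kettle look unmoved, and the gripper is clear of everything.

```bash
python3 -c "
from bench import bot
print(bot.close_job())"
```

```text
the job is handed in; nothing more can be done
None
```

The job is done and handed in; the hand-in gives no verdict. I pressed the green pad right down with one open fingertip and held the lid fully open (about 0.97 rad from the top image) for just over 3 s. I then eased the pad up at about 20 mm/s until the lid was shut, and moved clear by 24 s of the 48 s allowed.

**Last checks:** the green lid and pad were back at their starting pixels in both views, and the force on the tool was about zero. By eye, the grey caddy was shut and the kettle, tumbler, tray and brush were where they started. I did not measure those positions.

**What disagreed:** with the fingers shut, I felt no contact even with the reported TCP about 18 mm below the pad's top face. In the side view the tips looked about 14 mm higher than reported. I did not find the cause. To stay clear of the pinch rule I switched to pressing with the rear finger of the open gripper, which kept the grasp point about 50 mm in front of the pad.

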